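Find the soft lathe foot and tag it

TASK

The lathe's three spring feet stand on the bench and one has gone soft. Working from the robot's left to its right, press each foot's pad down at least 5 mm with the fingertips and let it rise again, to feel which gives most easily; then push the tag of that softest foot fully down and leave the other two tags up. Only press: do not lift, tip or shove the feet, and leave the things around them alone.

Things in the scene. Friction and masses are not known exactly. Their poses are not given: they have to be found in the camera images.
- mount_a: One of three identical-looking spring feet, loose on the bench, 1.7 kg, 170 mm or more apart in a row across the robot's front (+y is left). Which name stands where varies; which is softest cannot be seen. Origin: centre of the underside, under the pad; its -x points to its tag. Grey base plate 84 x 84 x 10 mm, its 44 mm wide arm reaching to x = -100 mm.
- pad_a (a joint): How far the pad of mount_a is pressed down, m: 0 = up at rest, 0.014 = bottomed. Spring with a small preload; comes back up by itself. At 8 mm down the softest of the three feet takes about 4 N, the other two about 8 N and 11.5 N; bottomed, the stiffest takes about 18 N.
- pad_a_top (a point): Centre of the top face of mount_a's pad: flat black rubber disc 60 mm across on a round dark steel cap 72 mm across; 82 mm above the bench when up. It moves with the pad.
- tag_a (a joint): How far the tag of mount_a is pushed down, m: 0 = up, 0.020 = fully down on its stop. Starts 0 to 0.003. Slides straight down against about 3.5 N of friction and stays where it is left (no spring).
- tag_a_top (a point): Centre of the top face of mount_a's tag: upright aluminium plate with a flat top 18 mm (along the foot's x) x 38 mm (along its y), in a dark steel guide 44 mm wide; 72 mm from the pad's axis along the foot's -x, top 72 mm above the bench when fully up, 52 mm when fully down. It moves with the tag.
- mount_b: One of three identical-looking spring feet, loose on the bench, 1.7 kg, 170 mm or more apart in a row across the robot's front (+y is left). Which name stands where varies; which is softest cannot be seen. Origin: centre of the underside, under the pad; its -x points to its tag. Grey base plate 84 x 84 x 10 mm, its 44 mm wide arm reaching to x = -100 mm.
- pad_b (a joint): How far the pad of mount_b is pressed down, m: 0 = up at rest, 0.014 = bottomed. Spring with a small preload; comes back up by itself. At 8 mm down the softest of the three feet takes about 4 N, the other two about 8 N and 11.5 N; bottomed, the stiffest takes about 18 N.
- pad_b_top (a point): Centre of the top face of mount_b's pad: flat black rubber disc 60 mm across on a round dark steel cap 72 mm across; 82 mm above the bench when up. It moves with the pad.
- tag_b (a joint): How far the tag of mount_b is pushed down, m: 0 = up, 0.020 = fully down on its stop. Starts 0 to 0.003. Slides straight down against about 3.5 N of friction and stays where it is left (no spring).
- tag_b_top (a point): Centre of the top face of mount_b's tag: upright aluminium plate with a flat top 18 mm (along the foot's x) x 38 mm (along its y), in a dark steel guide 44 mm wide; 72 mm from the pad's axis along the foot's -x, top 72 mm above the bench when fully up, 52 mm when fully down. It moves with the tag.
- mount_c: One of three identical-looking spring feet, loose on the bench, 1.7 kg, 170 mm or more apart in a row across the robot's front (+y is left). Which name stands where varies; which is softest cannot be seen. Origin: centre of the underside, under the pad; its -x points to its tag. Grey base plate 84 x 84 x 10 mm, its 44 mm wide arm reaching to x = -100 mm.
- pad_c (a joint): How far the pad of mount_c is pressed down, m: 0 = up at rest, 0.014 = bottomed. Spring with a small preload; comes back up by itself. At 8 mm down the softest of the three feet takes about 4 N, the other two about 8 N and 11.5 N; bottomed, the stiffest takes about 18 N.
- pad_c_top (a point): Centre of the top face of mount_c's pad: flat black rubber disc 60 mm across on a round dark steel cap 72 mm across; 82 mm above the bench when up. It moves with the pad.
- tag_c (a joint): How far the tag of mount_c is pushed down, m: 0 = up, 0.020 = fully down on its stop. Starts 0 to 0.003. Slides straight down against about 3.5 N of friction and stays where it is left (no spring).
- tag_c_top (a point): Centre of the top face of mount_c's tag: upright aluminium plate with a flat top 18 mm (along the foot's x) x 38 mm (along its y), in a dark steel guide 44 mm wide; 72 mm from the pad's axis along the foot's -x, top 72 mm above the bench when fully up, 52 mm when fully down. It moves with the tag.
- centre: Bystander, loose: steel lathe centre, a pointed turned piece, 26 mm across, 50 mm high; origin at the centre of its underside; stands beside the arm of one of the feet, about 55 mm from a tag. Leave alone.
- nut: Bystander, loose: dark steel round collar nut, 28 mm across, 16 mm high; origin at the centre of its underside; stands beside the arm of one of the feet, about 55 mm from a tag. Leave alone.
- stopper: Bystander, loose: small turned dark-wood bottle stopper, 26 mm across, 46 mm high; origin at the centre of its underside; stands beside the arm of one of the feet, about 55 mm from a tag. Leave alone.
- bowl: Bystander, loose: turned dark wooden bowl, 110 mm across, 50 mm high; origin at the centre of its underside. Leave alone.
- wax: Bystander, loose: jar of wax, 68 mm across, 62 mm high; origin at the centre of its underside. Leave alone.
- gouge: Bystander, loose: long hand tool with wooden handle, 260 mm, lying on the bench; origin between the ends, at its underside. Leave alone.
- block: Bystander, loose: cork sanding block, 70 x 110 x 35 mm; origin at the centre of its underside. Leave alone.
There are look-alikes about, which are no part of the job. What is shaped like the mount_b but pink is not meant.

How it is judged (in metres and radians):
On the way, in this order (a step that is already met when the one before it is completed fails the run):
1. the pad of the left foot is pressed down more than 4 mm, the other two pads being up (within 2 mm) (((world y of mount_a above 0.1 m and value of joint pad_a above 0.004 m and value of joint each of pad_b, pad_c below 0.002 m) or (world y of mount_b above 0.1 m and value of joint pad_b above 0.004 m and value of joint each of pad_a, pad_c below 0.002 m) or (world y of mount_c above 0.1 m and value of joint pad_c above 0.004 m and value of joint each of pad_a, pad_b below 0.002 m))), for 0.1 s.
2. the pad of the middle foot is pressed down more than 4 mm, the other two pads being up (within 2 mm) (((world y of mount_a between -0.1 and 0.1 m and value of joint pad_a above 0.004 m and value of joint each of pad_b, pad_c below 0.002 m) or (world y of mount_b between -0.1 and 0.1 m and value of joint pad_b above 0.004 m and value of joint each of pad_a, pad_c below 0.002 m) or (world y of mount_c between -0.1 and 0.1 m and value of joint pad_c above 0.004 m and value of joint each of pad_a, pad_b below 0.002 m))), for 0.1 s.
3. the pad of the right foot is pressed down more than 4 mm, the other two pads being up (within 2 mm) (((world y of mount_a below -0.1 m and value of joint pad_a above 0.004 m and value of joint each of pad_b, pad_c below 0.002 m) or (world y of mount_b below -0.1 m and value of joint pad_b above 0.004 m and value of joint each of pad_a, pad_c below 0.002 m) or (world y of mount_c below -0.1 m and value of joint pad_c above 0.004 m and value of joint each of pad_a, pad_b below 0.002 m))), for 0.1 s.
4. the tag of the softest foot is pushed fully down (more than 17 of 20 mm), the others up, all pads up (height (world z) of soft_foot_tag below 0.052 m and height (world z) of each of firm_foot_tag, firmest_foot_tag above 0.063 m and value of joint each of pad_a, pad_b, pad_c below 0.002 m), for 0.2 s.
At the end, for the whole second after the job is handed in: The softest foot's tag is more than 17 mm down (of 20), the other two tags less than 6 mm down, all three pads back up (within 2 mm). (Tag heights are taken at the middle of the 6 mm thick top: 69 mm when up, 49 mm when down.) (all of step 4); the robot touches nothing.
It fails at once if a foot that is not the softest has its tag pushed down more than 6 mm (height (world z) of any of firm_foot_tag, firmest_foot_tag below 0.063 m).
It fails at once if a foot is lifted more than 10 mm, shoved more than 30 mm or tipped (height (world z) of any of mount_a, mount_b, mount_c above 0.01 m or distance of any of mount_a, mount_b, mount_c from where it was at the start of the episode above 0.03 m or angle between any of mount_a, mount_b, mount_c's own z axis and vertical above 0.15 rad).
It fails at once if a bystander is moved more than 30 mm (distance of any of centre, nut, stopper, bowl, wax, gouge, block from where it was at the start of the episode above 0.03 m).
It also fails if it takes over 50 s, if anything falls off the work surface, if the arm or the gripper's body presses on something with over 40 N, if the wrist force passes 120 N, or if a joint passes its speed limit or range.

ROBOT

A 6-joint arm with a two-finger parallel gripper is mounted at the origin on the work surface. World frame = base frame: x ahead of the robot, y to its left, z up, the work surface at z = 0. Lengths are in m, angles in degrees, forces in N, time in s.
With the tool pointing down it reaches from about 0.25 to 0.725 m from the base axis. Payload 9.7 kg.
Tool frame: the origin (TCP) lies midway between the tips of the shut fingers; the grasp point (between the pads) lies 19 mm behind it; x points along the fingers, y is the direction in which the jaws open and shut, and the axes are right-handed (so a half turn about x gives the same grasp; the last joint's range is limited). The gripper opens to 85 mm and grips with 20 to 120 N. Pads are 22 mm wide; open, the fingers measure 114 mm over their backs; the gripper's body (76 mm by 85 mm) begins 54 mm behind the grasp point. The pads swing forward as they close: fully open they stand 13 mm farther back than shut.
Start: joints at [-74.714, 4.979, 10.078, 95.1, 0, 90], TCP at [0.145, -0.531, 0.231] pointing down, gripper open.
Joint ranges: [-179.16, 179.16], [-48.56, 103.87], [-65.8, 70.77], [-126.05, 130.52], [-82.76, 87.17], [-180, 180]. Speed limits (degrees/s): [127.2, 127.2, 147.25, 180, 180, 180].

INTERFACE

Orientations are given as [roll, pitch, yaw] about the fixed x, y, z axes, in that order (R = Rz(yaw) Ry(pitch) Rx(roll)).
In Python, from workcell import bot, cams gives the robot as it stands.
- The arm moves only by the tool apply_moves, never from a script. Its argument "commands" is a list of rows, each a list of 5 numbers: the shift along the tool's x, y, z in m, then the turn about the tool's x in rad, then the opening, from -1 (shut) to 1 (fully open). In form: [[tx, ty, tz, roll, hand], ...]. A call has 1 to 12 rows; each row is the pose to reach, as a shift and turn from the pose measured when the call began, along the tool's axes at that moment; what a row does not reach only later rows make up. A row lasts 1/10 s, in which the tool goes at most 50 mm and 8.59 degrees, less where a joint would pass 70% of its speed; a pose out of reach is approached as far as the arm can. A call with a gripper value outside its range is refused whole. The fingers move at their own pace and stop on an object; "newtons" is the grip in N (left out, the last holds). Time passes only in rows, so rows that repeat a pose let the fingers close. It gives the time, the measured TCP pose, the force and the opening at its end, in the units of the state.
- bot.get_obs(): the state, without advancing time (a new reading comes with each control period).
- cams.camera(name): name is "scene" or "top" or "wrist"; returns a dict with "frame" (400x640x3 uint8, blue, green, red), "depth" (400x640 float32, m along the optical axis (not along the pixel's ray), 0 where there is no reading), "camera_matrix" (3x3 intrinsics, pixels), "R" (3x3) and "t" (3): a world point X has camera coordinates R X + t; the wrist camera has in their place "mount" (4x4, takes a point from camera to tool coordinates, whose origin is the TCP and whose axes are the tool frame's). Camera axes: x right, y down, z forward; pixel columns grow to the right and rows downward; lengths in m; the calibration is good to about 2 mm. A picture is of the moment at which its call begins: read the wrist's pose just before it.
- bot.job_done(): hands the job in, once; it reports no verdict.
Trained networks look in the newest picture that a camera, given by its name, has taken for a name from the list of things; names that differ only in an ending like _2 or _b are one class to them, and where a whole thing is asked for, a point or a joint stands for the part that bears it (a point fixed in the world has none). Each returns a list of dicts, best first, with "confidence" (0 to 1); they miss things now and then, are a little off and sometimes report something else, mostly with a low value. They report only what shows in the picture. A call takes as long as a camera call. They do not tell look-alikes from the thing itself.
- cams.spot_in(name, camera): "rect" ([left, top, right, bottom] in pixels, round what is visible of it).
The state is a dict: "time": time; "q": joint angles; "qd": joint speeds; "joint_efforts": joint torques, N m; "ee_pos": TCP position; "tcp_rot": TCP orientation; "wrist_force": force on the tool from outside, world axes, zero at the start; "torque": the same for the moment, N m; "opening": finger opening in m.
Only numpy, scipy, OpenCV 4.12 (cv2) and the standard library are available. Lean on these libraries where they do the work, as an engineer would, in place of code of your own. Each camera call takes 0.05 s, during which the arm holds its last target. There are 200 camera calls.

## Working session

There is one attempt and no reset: what is moved stays moved. The work goes in short steps, Python scripts to look and compute and a tool call to move; the robot and the scene stay as the last step left them, time stands still between calls to the robot, and variables do not carry over. Pictures are saved under pics/ and viewed, about 8 in all and at most 12, crops included, and the job is handed in when it is done.

Besides the shell and the picture viewer there is one more tool, called as name(argument=value, ...), one argument or row to a line, values as JSON. apply_moves: Moves the arm, as the interface text tells. Its arguments: {"type":"object","properties":{"commands":{"type":"array"},"newtons":{"type":"number"}},"required":["commands"]}

```bash
mkdir -p pics; cat > h.py <<'E'
import numpy as np, cv2
from workcell import bot, cams
def world(c):
    K=c["camera_matrix"];d=c["depth"];v,u=np.indices(d.shape)
    P=np.stack([(u-K[0,2])/K[0,0]*d,(v-K[1,2])/K[1,1]*d,d],-1)
    return (P-c["t"])@c["R"], d>0
E
python3 - <<'E'
from h import *
o=bot.get_obs();print({k:np.round(v,3) for k,v in o.items()})
for n in("top","scene"):
    c=cams.camera(n);cv2.imwrite(f"pics/{n}1.png",c["frame"]);W,ok=world(c)
    for t in("mount_a","pad_a_top","tag_a_top","centre","nut","stopper","bowl","wax","gouge","block"):
        for r in cams.spot_in(t,n)[:5]:
            x=np.array(r["rect"]);u,v=((x[:2]+x[2:])/2).astype(int)
            print(n,t,round(r["confidence"],2),x.astype(int),W[v,u].round(3))
E
```

```text
{'time': np.float64(0.0), 'q': array([-74.715,   5.011,  10.036,  95.101,  -0.   ,  90.001]), 'qd': array([-0.01 , -0.018,  0.031, -0.007,  0.026, -0.03 ]), 'joint_efforts': array([-1.0000e-03, -5.2038e+01,  4.6481e+01,  1.6000e-02, -0.0000e+00,
       -0.0000e+00]), 'ee_pos': array([ 0.145, -0.53 ,  0.231]), 'tcp_rot': array([-89.966,  89.925, 105.318]), 'wrist_force': array([0.509, 0.65 , 0.004]), 'torque': array([ 0.002, -0.009, -0.014]), 'opening': np.float64(0.085)}
top mount_a 0.93 [401 155 441 215] [ 0.57  -0.211  0.051]
top mount_a 0.91 [348 245 400 304] [ 0.357 -0.085  0.083]
top mount_a 0.85 [237 161 277 217] [0.568 0.192 0.057]
top mount_a 0.62 [325 166 355 225] [ 0.557 -0.012  0.014]
top mount_a 0.48 [413 156 442 188] [ 0.596 -0.22   0.082]
top pad_a_top 0.84 [239 160 269 192] [0.595 0.195 0.081]
top pad_a_top 0.71 [410 157 443 187] [ 0.596 -0.22   0.082]
top centre 0.71 [412 157 444 188] [ 0.593 -0.222  0.083]
top centre 0.67 [234 202 243 212] [0.528 0.242 0.038]
top centre 0.47 [227 264 279 299] [0.344 0.203 0.034]
top nut 0.64 [237 159 270 189] [0.599 0.194 0.085]
top 
[... 475 characters left out ...]
 0.073]
scene mount_a 0.7 [174 177 222 236] [ 0.628 -0.202  0.072]
scene mount_a 0.7 [265 139 311 184] [ 0.373 -0.085  0.052]
scene mount_a 0.63 [265 186 311 249] [ 0.622 -0.01   0.071]
scene pad_a_top 0.92 [372 212 408 246] [0.631 0.193 0.082]
scene tag_a_top 0.61 [385 202 405 213] [0.54  0.195 0.07 ]
scene centre 0.48 [411 216 422 234] [0.536 0.241 0.028]
scene nut 0.63 [225 198 234 213] [ 0.537 -0.18   0.015]
scene stopper 0.62 [322 202 330 223] [0.525 0.046 0.023]
scene stopper 0.44 [288 186 312 204] [ 0.52  -0.014  0.056]
scene bowl 0.73 [286 257 350 307] [0.727 0.076 0.012]
scene wax 0.79 [206 239 244 284] [ 0.752 -0.091  0.053]
scene gouge 0.68 [216 149 250 191] [ 0.407 -0.222  0.028]
```

View pics/top1.png

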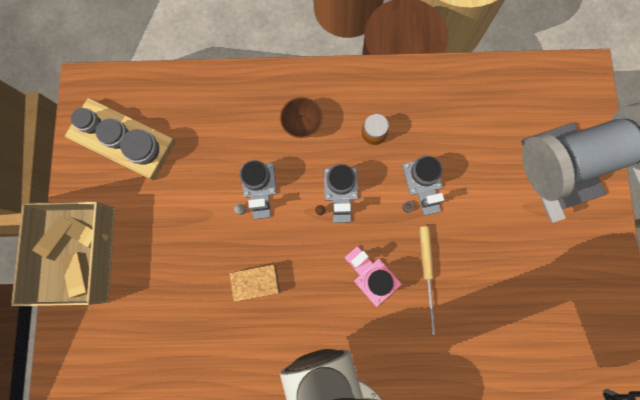

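View pics/scene1.png

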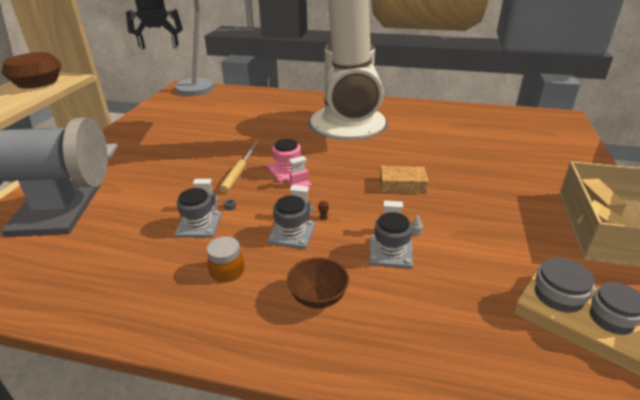

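The top view shows three grey feet: pads at about (255,174), (341,179) and (427,170), each with a white tag below. The pink look-alike is at (378,283). The nut, stopper and centre stand to the left of the arms. The scene view agrees. Next I measure pad and tag centres.

```bash
python3 - <<'E'
from h import *
from scipy.spatial.transform import Rotation as R
o=bot.get_obs();print(R.from_euler('xyz',o["tcp_rot"],degrees=True).as_matrix().round(3))
c=cams.camera("top");W,ok=world(c);g=c["frame"].astype(float).mean(-1)
z=W[...,2]
for (u,v) in((255,174),(341,179),(427,170)):
    m=np.zeros(ok.shape,bool);m[v-22:v+48,u-28:u+32]=1
    p=m&ok&(z>.075)&(z<.092)&(g<110)
    t=m&ok&(z>.062)&(z<.078)&(g>170)
    for n,q in(("pad",p),("tag",t)):
        X=W[q];print(n,len(X),X.mean(0).round(4),((X.min(0)+X.max(0))/2).round(4),np.ptp(X,0).round(3))
    d=W[t].mean(0)-W[p].mean(0);print(np.linalg.norm(d[:2]).round(4),np.degrees(np.arctan2(d[1],d[0])).round(1))
E
```

```text
[[ 0.     0.264 -0.965]
 [-0.    -0.965 -0.264]
 [-1.     0.     0.   ]]
pad 486 [0.6016 0.1979 0.0823] [0.6019 0.1973 0.0824] [0.065 0.065 0.015]
tag 123 [0.5313 0.1918 0.072 ] [0.5311 0.1915 0.0713] [0.02  0.038 0.011]
0.0705 -175.1
pad 489 [ 0.5873 -0.013   0.0823] [ 0.5874 -0.0145  0.0811] [0.061 0.063 0.012]
tag 114 [ 0.5164 -0.0137  0.0724] [ 0.5157 -0.0141  0.0724] [0.018 0.036 0.009]
0.0709 -179.5
pad 497 [ 0.6031 -0.2209  0.0823] [ 0.6032 -0.221   0.0815] [0.062 0.066 0.013]
tag 125 [ 0.5335 -0.236   0.0713] [ 0.5342 -0.2359  0.071 ] [0.024 0.039 0.009]
0.0712 -167.7
```

apply_moves(
  commands=[
    [0,-0.032,-0.035,-0.11,-1],
    [0,-0.064,-0.07,-0.22,-1],
    [0,-0.097,-0.105,-0.33,-1],
    [0,-0.129,-0.141,-0.44,-1],
    [0,-0.162,-0.176,-0.55,-1],
    [0,-0.194,-0.211,-0.66,-1],
    [0,-0.226,-0.246,-0.77,-1],
    [0,-0.258,-0.281,-0.88,-1],
    [0,-0.291,-0.317,-0.99,-1],
    [0,-0.323,-0.352,-1.1,-1],
    [0,-0.355,-0.387,-1.21,-1],
    [0,-0.388,-0.422,-1.32,-1],
  ],
)

```text
time: 2.35
ee_pos: [0.4505, -0.043, 0.2315]
tcp_rot: [74.6, 89.9, -14.2]
wrist_force: [0.6, -0.4, 0.5]
opening: -0.0002
```

```bash
cat > to.py <<'E'
import sys
from h import *
from scipy.spatial.transform import Rotation as R
o=bot.get_obs();M=R.from_euler('xyz',o["tcp_rot"],degrees=True).as_matrix()
print(round(float(o["time"]),2),o["ee_pos"].round(4),o["wrist_force"].round(2),o["q"].round(1),round(float(o["opening"]),4));print(M.round(3))
if len(sys.argv)>3: print("shift",(M.T@(np.array([float(a) for a in sys.argv[1:4]])-o["ee_pos"])).round(4))
E
python3 to.py 0.602 0.1975 0.12
```

```text
2.35 [ 0.4505 -0.043   0.2315] [ 0.62 -0.41  0.55] [-5.5 -8.3 -2.9 95.4 -0.  83.4] -0.0002
[[ 0.001  1.     0.021]
 [-0.     0.021 -1.   ]
 [-1.     0.001  0.   ]]
shift [ 0.1116  0.1564 -0.2374]
```

apply_moves(
  commands=[
    [0.01,0.027,-0.04,0,-1],
    [0.02,0.053,-0.08,0,-1],
    [0.035,0.08,-0.12,0,-1],
    [0.05,0.106,-0.16,0,-1],
    [0.07,0.133,-0.2,0,-1],
    [0.09,0.156,-0.237,0,-1],
    [0.11,0.156,-0.237,0,-1],
    [0.112,0.156,-0.237,0,-1],
    [0.112,0.156,-0.237,0,-1],
    [0.112,0.156,-0.237,0,-1],
  ],
)

```text
time: 3.35
ee_pos: [0.602, 0.1965, 0.1215]
tcp_rot: [96.2, 89.8, 7.4]
wrist_force: [-0.3, -0.5, 0.5]
opening: -0.0003
```

```bash
python3 to.py 0.602 0.1975 0.084
python3 - <<'E'
from h import *
c=cams.camera("wrist");cv2.imwrite("pics/w1.png",c["frame"])
E
```

```text
3.35 [0.602  0.1965 0.1215] [-0.3  -0.47  0.45] [ 18.1  15.5   9.9  84.3  -0.  107. ] -0.0003
[[ 0.003  1.     0.02 ]
 [ 0.     0.02  -1.   ]
 [-1.     0.003 -0.   ]]
shift [ 0.0375 -0.     -0.001 ]
```

View pics/w1.png

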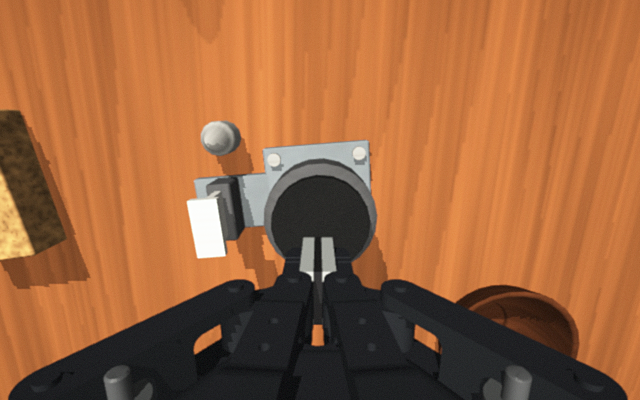

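The wrist view shows the pad at (322,215), with the tips coming in over it at (317,240) and the tag at (208,228). I press about 8 mm.

apply_moves(
  commands=[
    [0.02,0,-0.001,0,-1],
    [0.035,0,-0.001,0,-1],
    [0.042,0,-0.001,0,-1],
    [0.0475,0,-0.001,0,-1],
    [0.0475,0,-0.001,0,-1],
    [0.0475,0,-0.001,0,-1],
    [0.0475,0,-0.001,0,-1],
    [0.0475,0,-0.001,0,-1],
  ],
)

```text
time: 4.2
ee_pos: [0.6024, 0.1976, 0.0748]
tcp_rot: [98.7, 89.8, 9.8]
wrist_force: [-0.3, -1.9, 3.4]
opening: -0.0
```

```bash
python3 to.py 0.602 0.1975 0.072; python3 to.py|head -1
```

```text
4.2 [0.6024 0.1976 0.0748] [-0.32 -1.88  3.4 ] [ 18.2  16.    5.4  79.2  -0.  107. ] -0.0
[[ 0.004  1.     0.02 ]
 [ 0.001  0.02  -1.   ]
 [-1.     0.004 -0.001]]
shift [ 0.0028 -0.0005  0.    ]
4.2 [0.6024 0.1976 0.0748] [-0.32 -1.88  3.4 ] [ 18.2  16.    5.4  79.2  -0.  107. ] -0.0
```

apply_moves(
  commands=[
    [0.002,0,0,0,-1],
    [0.004,0,0,0,-1],
    [0.004,0,0,0,-1],
    [0.004,0,0,0,-1],
    [0.004,0,0,0,-1],
  ],
)

```text
time: 4.7
ee_pos: [0.6026, 0.1976, 0.071]
tcp_rot: [100.1, 89.7, 11.2]
wrist_force: [-0.4, -0.7, 5.1]
opening: 0.0003
```

apply_moves(
  commands=[
    [-0.01,0,0,0,-1],
    [-0.03,0,0,0,-1],
    [-0.05,0,0,0,-1],
    [-0.05,0,0,0,-1],
    [-0.05,0,0,0,-1],
  ],
)

```text
time: 5.2
ee_pos: [0.6026, 0.1977, 0.1211]
tcp_rot: [102.3, 89.7, 13.4]
wrist_force: [0.3, 0.1, -0.6]
opening: -0.0002
```

```bash
python3 to.py 0.5873 -0.0135 0.12
```

```text
5.2 [0.6026 0.1977 0.1211] [ 0.26  0.1  -0.59] [ 18.2  15.5   9.9  84.1  -0.  107. ] -0.0002
[[ 0.005  1.     0.02 ]
 [ 0.001  0.02  -1.   ]
 [-1.     0.005 -0.001]]
shift [ 0.0008 -0.0194  0.2109]
```

apply_moves(
  commands=[
    [-0.01,-0.004,0.045,0,-1],
    [-0.01,-0.008,0.09,0,-1],
    [-0.01,-0.012,0.135,0,-1],
    [-0.01,-0.016,0.18,0,-1],
    [-0.005,-0.019,0.211,0,-1],
    [0.001,-0.019,0.211,0,-1],
    [0.02,-0.019,0.211,0,-1],
    [0.035,-0.019,0.211,0,-1],
    [0.042,-0.019,0.211,0,-1],
    [0.0475,-0.019,0.211,0,-1],
    [0.0475,-0.019,0.211,0,-1],
    [0.0475,-0.019,0.211,0,-1],
  ],
)

```text
time: 6.4
ee_pos: [0.5873, -0.0131, 0.0737]
tcp_rot: [101.8, 89.8, 12.9]
wrist_force: [-4.8, -1.6, 7.8]
opening: -0.0003
```

apply_moves(
  commands=[
    [0,0,0,0,-1],
    [0,0,0,0,-1],
    [0,0,0,0,-1],
  ],
)

```text
time: 6.7
ee_pos: [0.5872, -0.0131, 0.0745]
tcp_rot: [86.6, 89.8, -2.2]
wrist_force: [-3.5, -3.3, 6.6]
opening: 0.0001
```

```bash
python3 to.py 0.5873 -0.0135 0.071
```

```text
6.7 [ 0.5872 -0.0131  0.0745] [-3.48 -3.28  6.62] [-1.3  9.6 -2.1 78.  -0.  87.5] 0.0001
[[ 0.004  1.     0.021]
 [-0.     0.021 -1.   ]
 [-1.     0.004  0.   ]]
shift [0.0035 0.     0.0004]
```

Middle takes about 7 N at 7.5 mm, so it is the firm one. I lift and go to the right foot.

apply_moves(
  commands=[
    [0.0035,0,0,0,-1],
    [0.0035,0,0,0,-1],
    [0.0035,0,0,0,-1],
    [0.0035,0,0,0,-1],
  ],
)

```text
time: 7.1
ee_pos: [0.5873, -0.013, 0.0722]
tcp_rot: [73.6, 89.7, -15.2]
wrist_force: [-4.2, -2.7, 8.8]
opening: 0.0003
```

apply_moves(
  commands=[
    [-0.01,0,0,0,-1],
    [-0.03,0,0,0,-1],
    [-0.055,0,0,0,-1],
    [-0.055,0,0,0,-1],
    [-0.055,0,0,0,-1],
  ],
)

```text
time: 7.6
ee_pos: [0.5873, -0.0125, 0.1276]
tcp_rot: [78.2, 89.7, -10.5]
wrist_force: [-0.4, -0.2, -0.4]
opening: 0.0005
```

```bash
python3 to.py 0.603 -0.221 0.082
```

```text
7.6 [ 0.5873 -0.0125  0.1276] [-0.45 -0.16 -0.39] [-1.2  8.9  3.  83.7 -0.1 87.6] 0.0005
[[ 0.006  1.     0.022]
 [-0.001  0.022 -1.   ]
 [-1.     0.006  0.001]]
shift [0.0459 0.0108 0.2088]
```

apply_moves(
  commands=[
    [0,0.003,0.045,0,-1],
    [0,0.005,0.09,0,-1],
    [0,0.007,0.135,0,-1],
    [0,0.009,0.18,0,-1],
    [0,0.011,0.209,0,-1],
    [0.008,0.011,0.209,0,-1],
    [0.025,0.011,0.209,0,-1],
    [0.04,0.011,0.209,0,-1],
    [0.048,0.011,0.209,0,-1],
    [0.054,0.011,0.209,0,-1],
    [0.054,0.011,0.209,0,-1],
    [0.054,0.011,0.209,0,-1],
  ],
)

```text
time: 8.8
ee_pos: [0.6027, -0.2203, 0.0748]
tcp_rot: [79.0, 89.7, -9.7]
wrist_force: [-8.1, 1.7, 10.0]
opening: -0.0
```

apply_moves(
  commands=[
    [0.001,0,0,0,-1],
    [0.001,0,0,0,-1],
    [0.001,0,0,0,-1],
    [0.001,0,0,0,-1],
  ],
)

```text
time: 9.2
ee_pos: [0.6026, -0.2202, 0.0752]
tcp_rot: [67.1, 89.7, -21.6]
wrist_force: [-5.0, -1.4, 9.2]
opening: 0.0003
```

```bash
python3 to.py 0.603 -0.221 0.12
```

```text
9.2 [ 0.6026 -0.2202  0.0752] [-5.02 -1.36  9.16] [-20.1  16.9   6.6  79.3  -0.   68.6] 0.0003
[[ 0.006  1.     0.023]
 [-0.002  0.023 -1.   ]
 [-1.     0.006  0.002]]
shift [-0.0448  0.0006  0.001 ]
```

Left 3.4 N, middle 6.6 N, right 9.2 N, all at about 7 mm, so the left foot is softest. I lift and go above its tag.

apply_moves(
  commands=[
    [-0.02,0,0,0,-1],
    [-0.06,0,0,0,-1],
    [-0.06,0,0,0,-1],
    [-0.06,-0.008,-0.045,0,-1],
    [-0.06,-0.016,-0.09,0,-1],
    [-0.06,-0.024,-0.135,0,-1],
    [-0.06,-0.032,-0.18,0,-1],
    [-0.06,-0.04,-0.225,0,-1],
    [-0.06,-0.048,-0.27,0,-1],
    [-0.06,-0.056,-0.315,0,-1],
    [-0.06,-0.064,-0.36,0,-1],
    [-0.06,-0.07,-0.4,0,-1],
  ],
)

```text
time: 10.4
ee_pos: [0.5218, 0.1808, 0.1337]
tcp_rot: [70.4, 89.7, -18.2]
wrist_force: [-0.7, 0.2, -0.1]
opening: 0.0002
```

apply_moves(
  commands=[
    [0,0,-0.01,0,-1],
    [0,0,-0.01,0,-1],
    [0,0,-0.01,0,-1],
  ],
)

```text
time: 10.7
ee_pos: [0.5215, 0.1904, 0.1334]
tcp_rot: [65.1, 89.7, -23.4]
wrist_force: [-0.0, -0.8, -0.2]
opening: 0.0001
```

```bash
python3 to.py 0.5313 0.1918 0.072
python3 - <<'E'
from h import *
from scipy.spatial.transform import Rotation as R
o=bot.get_obs();M=R.from_euler('xyz',o["tcp_rot"],degrees=True).as_matrix()
c=cams.camera("wrist");cv2.imwrite("pics/w2.png",c["frame"])
K=c["camera_matrix"];d=c["depth"];v,u=np.indices(d.shape)
P=np.stack([(u-K[0,2])/K[0,0]*d,(v-K[1,2])/K[1,1]*d,d,np.ones_like(d)],-1)
W=(P@c["mount"].T)[...,:3]@M.T+o["ee_pos"]
g=c["frame"].mean(-1);s=c["frame"].max(-1).astype(int)-c["frame"].min(-1)
m=(d>0)&(W[...,2]>.062)&(W[...,2]<.08)&(g>150)&(s<25)&(abs(W[...,0]-.53)<.04)&(abs(W[...,1]-.19)<.04)
X=W[m];print(len(X),X.mean(0).round(4),((X.min(0)+X.max(0))/2).round(4),np.ptp(X,0).round(3))
E
```

```text
10.7 [0.5215 0.1904 0.1334] [-0.04 -0.76 -0.16] [ 20.2   4.6  -1.2  84.   -0.2 108.7] 0.0001
[[ 0.006  1.     0.025]
 [-0.002  0.025 -1.   ]
 [-1.     0.005  0.003]]
shift [ 0.0614  0.0095 -0.0013]
1455 [0.5323 0.1926 0.0716] [0.5322 0.191  0.0689] [0.021 0.039 0.009]
```

View pics/w2.png

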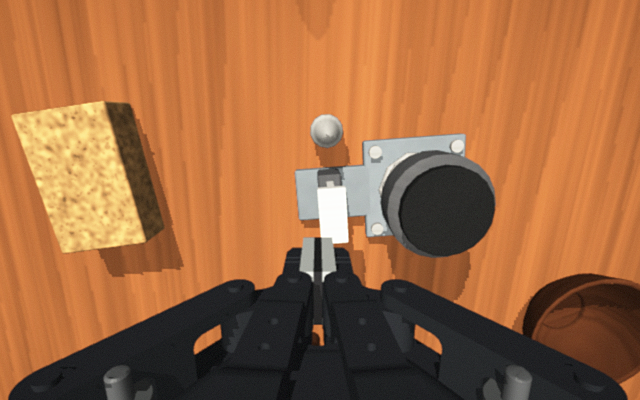

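The wrist view shows the tag at (332,215), the tips at (318,250) and the centre clear at (326,130). The measurement agrees with the first (0.532, 0.192). I press the tag.

apply_moves(
  commands=[
    [0.02,0.0105,-0.0015,0,-1],
    [0.045,0.0105,-0.0015,0,-1],
    [0.057,0.0105,-0.0015,0,-1],
    [0.063,0.0105,-0.0015,0,-1],
    [0.069,0.0105,-0.0015,0,-1],
    [0.075,0.0105,-0.0015,0,-1],
    [0.08,0.0105,-0.0015,0,-1],
    [0.083,0.0105,-0.0015,0,-1],
    [0.083,0.0105,-0.0015,0,-1],
    [0.083,0.0105,-0.0015,0,-1],
    [0.083,0.0105,-0.0015,0,-1],
  ],
)

```text
time: 11.85
ee_pos: [0.533, 0.1914, 0.0519]
tcp_rot: [71.1, 89.6, -17.6]
wrist_force: [-3.0, -4.1, 11.3]
opening: 0.0003
```

```bash
python3 to.py 0.532 0.192 0.05
```

```text
11.85 [0.533  0.1914 0.0519] [-2.96 -4.11 11.25] [ 19.9   7.2  -7.4  75.1  -0.3 108.5] 0.0003
[[ 0.007  1.     0.024]
 [-0.002  0.024 -1.   ]
 [-1.     0.007  0.003]]
shift [ 0.0019 -0.001  -0.0007]
```

At z = 0.052 with 11 N, the tag is on its stop. I push slightly more, then rise straight up and back off.

apply_moves(
  commands=[
    [0.002,0,0,0,-1],
    [0.002,0,0,0,-1],
    [-0.02,0,0,0,-1],
    [-0.06,0,0,0,-1],
    [-0.1,0,0,0,-1],
    [-0.14,-0.03,0,0,-1],
    [-0.16,-0.07,0,0,-1],
    [-0.17,-0.11,0,0,-1],
    [-0.17,-0.15,0,0,-1],
    [-0.17,-0.18,0,0,-1],
    [-0.17,-0.18,0,0,-1],
  ],
)

```text
time: 12.95
ee_pos: [0.3495, 0.1876, 0.2216]
tcp_rot: [83.8, 89.5, -4.7]
wrist_force: [0.7, 0.6, 1.0]
opening: 0.0001
```

```bash
python3 to.py; python3 - <<'E'
from h import *
c=cams.camera("top");cv2.imwrite("pics/top2.png",c["frame"]);W,ok=world(c);g=c["frame"].mean(-1)
for n,x,y in(("Lpad",.602,.198),("Mpad",.587,-.0135),("Rpad",.603,-.221),("Ltag",.532,.192),("Mtag",.516,-.014),("Rtag",.534,-.236)):
    m=ok&(np.hypot(W[...,0]-x,W[...,1]-y)<(.02 if n[1]=='p' else .007));print(n,m.sum(),np.median(W[m],0).round(4))
E
```

```text
12.95 [0.3495 0.1876 0.2216] [0.73 0.63 0.97] [ 28.4 -16.5 -10.7  95.3  -0.3 116.9] 0.0001
[[ 0.009  1.     0.026]
 [-0.001  0.026 -1.   ]
 [-1.     0.009  0.001]]
Lpad 212 [0.6021 0.1977 0.0825]
Mpad 214 [ 0.5869 -0.0133  0.0829]
Rpad 208 [ 0.6026 -0.2206  0.0825]
Ltag 23 [0.5316 0.1921 0.0535]
Mtag 30 [ 0.5159 -0.0142  0.0718]
Rtag 28 [ 0.5336 -0.2357  0.0713]
```

View pics/top2.png

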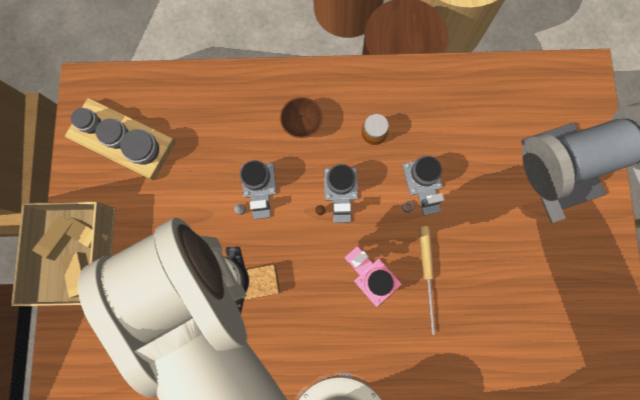

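The top view shows the feet and everything around them unmoved, and the arm clear at (200,270). The left tag is low and the other two tags are up.

```bash
python3 -c "
from h import *
print(bot.job_done())"
```

```text
the job is handed in; nothing more can be done
None
```

I pressed the three pads from left to right with the shut fingertips, letting each one rise again. The left foot was clearly the softest, so I pushed its tag down onto the stop and left the other two tags up. The job is handed in at about 13 s; it reports no verdict.

| Foot | Pad pressed about 7 mm | Pressed further | Tag height at the end |
|---|---|---|---|
| Left | 3.4 N | 5.1 N at 11 mm | 53.5 mm |
| Middle | 6.6 N | 8.8 N at about 10 mm | 71.8 mm |
| Right | 9.2 N | not pressed further | 71.3 mm |

- **Left tag:** the fingertips stopped at 51.9 mm with 11 N, well above the roughly 3.5 N of friction, so the tag was on its stop. The camera's 53.5 mm is 1.5 mm above the nominal 52 mm, within the roughly 2 mm calibration error.
- **Pads and surroundings:** all three pads were back up at about 82.5 mm. The feet were within 1 mm of where they started, the things around them looked unmoved in the last picture, and the arm was clear of everything.

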